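# Clip the filled preserving jars shut

### The job

Seal the two filled clip-top jars, the dried apricots and the cranberries, in either order: press each jar's raised clip lever down with the fingertips, past its dead point, until it snaps flat against the side of the jar. The jars stay standing where they are: do not shove, tip, pick up or carry them. Leave the empty jar's clip up, as it is still to be filled, and leave the raisin jar, the bowl and the spoon alone.

Things in the scene. Friction and masses are not known exactly. Their poses are not given: they have to be found in the camera images.
- jar_apricot: Clip-top glass jar, full of flat orange dried apricots; loose, 1.2 to 1.6 kg with lid. Body 96 mm in diameter to 82 mm up, neck 82 mm in diameter; glass lid 94 mm in diameter on an orange seal, top 122 mm above the table. Lid is down, the clip's wire loop already hooked over its lip. Origin: centre of the underside; z up; own -x axis points to the clip's side.
- pivot_apricot (a point): Pivot of this jar's clip lever, midway between its two eyes: 53 mm from the jar's axis on the clip's side, 98 mm above the underside. The lever turns about the jar's y axis here, in the upright plane through the jar's axis.
- clip_apricot (a joint): Clip lever angle, rad. 0: pointing outward and 60 deg above level; 1.05: level, straight out from the jar; 2.55: snapped, hanging flat along the jar's side (86 deg below level). Stays where left up to 0.75, then pushes back with up to 5 N at the tab until dead centre (about 1.75); past about 1.85 it snaps to 2.55 by itself and stays; let go well before that it springs back.
- tab_apricot (a point): Centre of the flat steel thumb tab at the end of the clip lever, 45 mm from the pivot. Tab 26 mm wide (along the pivot's axis), 22 mm long (along the lever), 3 mm thick, on two 3.6 mm wires 22 mm apart that run to the pivot.
- jar_cranberry: Clip-top glass jar, full of small dark-red dried cranberries; loose, 1.2 to 1.6 kg with lid. Body 96 mm in diameter to 82 mm up, neck 82 mm in diameter; glass lid 94 mm in diameter on an orange seal, top 122 mm above the table. Lid is down, the clip's wire loop already hooked over its lip. Origin: centre of the underside; z up; own -x axis points to the clip's side.
- pivot_cranberry (a point): Pivot of this jar's clip lever, midway between its two eyes: 53 mm from the jar's axis on the clip's side, 98 mm above the underside. The lever turns about the jar's y axis here, in the upright plane through the jar's axis.
- clip_cranberry (a joint): Clip lever angle, rad. 0: pointing outward and 60 deg above level; 1.05: level, straight out from the jar; 2.55: snapped, hanging flat along the jar's side (86 deg below level). Stays where left up to 0.75, then pushes back with up to 5 N at the tab until dead centre (about 1.75); past about 1.85 it snaps to 2.55 by itself and stays; let go well before that it springs back.
- tab_cranberry (a point): Centre of the flat steel thumb tab at the end of the clip lever, 45 mm from the pivot. Tab 26 mm wide (along the pivot's axis), 22 mm long (along the lever), 3 mm thick, on two 3.6 mm wires 22 mm apart that run to the pivot.
- jar_empty: Clip-top glass jar, empty, clear glass, nothing inside; loose, 0.9 to 1.2 kg with lid. Body 96 mm in diameter to 82 mm up, neck 82 mm in diameter; glass lid 94 mm in diameter on an orange seal, top 122 mm above the table. Lid is down, the clip's wire loop already hooked over its lip. Origin: centre of the underside; z up; own -x axis points to the clip's side.
- pivot_empty (a point): Pivot of this jar's clip lever, midway between its two eyes: 53 mm from the jar's axis on the clip's side, 98 mm above the underside. The lever turns about the jar's y axis here, in the upright plane through the jar's axis.
- clip_empty (a joint): Clip lever angle, rad. 0: pointing outward and 60 deg above level; 1.05: level, straight out from the jar; 2.55: snapped, hanging flat along the jar's side (86 deg below level). Stays where left up to 0.75, then pushes back with up to 5 N at the tab until dead centre (about 1.75); past about 1.85 it snaps to 2.55 by itself and stays; let go well before that it springs back.
- tab_empty (a point): Centre of the flat steel thumb tab at the end of the clip lever, 45 mm from the pivot. Tab 26 mm wide (along the pivot's axis), 22 mm long (along the lever), 3 mm thick, on two 3.6 mm wires 22 mm apart that run to the pivot.
- raisin_jar: Small brown jar of raisins with a steel cap, 58 mm in diameter, 70 mm high, free-standing. Origin: centre of the underside. A bystander.
- bowl: Small blue ceramic bowl, 80 mm across, 40 mm high, free-standing. Origin: centre of the underside. A bystander.
- spoon: Wooden spoon about 190 mm long lying flat on the table, lower than 30 mm. Origin: on its underside near the middle; it lies along its x axis. A bystander.
There are look-alikes about, which are no part of the job. What is shaped like the jar_apricot but turquoise is not meant.

How it is judged (in metres and radians):
At the end, for the whole second after the job is handed in: Apricot and cranberry clips snapped down (above 2.4 rad), the empty jar's still up (below 1.15); all jars upright (0.05 rad) and still, the filled ones within 40 mm of their starts, the empty jar and the bystanders within 20 mm (value of joint each of clip_apricot, clip_cranberry above 2.4 rad and value of joint clip_empty below 1.15 rad and angle between each of jar_apricot, jar_cranberry, jar_empty's own z axis and vertical below 0.05 rad and linear speed of each of jar_apricot, jar_cranberry, jar_empty below 0.02 m/s and distance of each of jar_apricot, jar_cranberry from where it was at the start of the episode below 0.04 m and distance of each of jar_empty, raisin_jar, bowl, spoon from where it was at the start of the episode below 0.02 m); the robot touches nothing.
It fails at once if the arm or the gripper's body, not the fingers, leans hard on a jar (contact force between the arm and jar_apricot above 15 N or contact force between the arm and jar_cranberry above 15 N or contact force between the arm and jar_empty above 15 N).
It fails at once if a jar is lifted off the table or tipped (height (world z) of any of jar_apricot, jar_cranberry, jar_empty above 0.012 m or angle between any of jar_apricot, jar_cranberry, jar_empty's own z axis and vertical above 0.2 rad).
It fails at once if a filled jar is shoved more than 50 mm (distance of any of jar_apricot, jar_cranberry from where it was at the start of the episode above 0.05 m).
It fails at once if the empty jar's clip is pressed down (value of joint clip_empty above 1.4 rad).
It fails at once if the raisin jar, the bowl, the spoon or the empty jar is moved (distance of any of raisin_jar, bowl, spoon, jar_empty from where it was at the start of the episode above 0.03 m).
It also fails if it takes over 54 s, if anything falls off the work surface, if the arm or the gripper's body presses on something with over 40 N, if the wrist force passes 120 N, or if a joint passes its speed limit or range.

### The arm

A 6-joint arm with a two-finger parallel gripper is mounted at the origin on the work surface. World frame = base frame: x ahead of the robot, y to its left, z up, the work surface at z = 0. Lengths are in mm, angles in rad, forces in N, time in s.
With the tool pointing down it reaches from about 350 to 875 mm from the base axis. Payload 4.2 kg.
Tool frame: the origin (TCP) lies at the very end of the fingers, on their centre line; the grasp point (between the pads) lies 19 mm behind it; z points along the fingers, y is the line along which they close (so a half turn about z gives the same grasp; the last joint's range is limited). The gripper opens to 85 mm and grips with 20 to 120 N. Pads are 22 mm wide; open, the fingers measure 114 mm over their backs; the gripper's body (76 mm by 85 mm) begins 54 mm behind the grasp point. The pads swing forward as they close: fully open they stand 13 mm farther back than shut.
Start: joints at [-1.02, 0.385, 0.008, 0, -1.194, -0.259], TCP at [179.814, -598.553, 195.212] pointing down, gripper open.
Joint ranges: [-3.14, 3.14], [-1.21, 2.06], [-1.07, 1.41], [-3.16, 2.05], [-2.99, -0.16], [-3.1, 3.1]. Speed limits (rad/s): [2.79, 2.79, 3.14, 3.14, 3.14, 3.14].

### API

Orientations are given as a unit quaternion [x, y, z, w].
In Python, from bench import arm, optics gives the robot as it stands. The module is installed in compiled form; this text tells all that it offers.
- The arm moves only by the tool step_arm, never from a script. Its argument "motion" is a list of rows, each an object with "dr": the turn, a rotation vector about the tool's x, y, z in units of 8 degrees (1.0 is 8 degrees), a list of three; "slide": the shift along the tool's x, y, z in mm, a list of three; "jaw": the finger opening in mm, from 0 to 85.4. A call has exactly 8 rows; each row is the pose to reach, as a shift and turn from the pose commanded when the call began, along the tool's axes at that moment; what a row does not reach only later rows make up. A row lasts 1/8 s, in which the tool goes at most 62.5 mm and 10.7 degrees, less where a joint would pass 70% of its speed; a pose out of reach is approached as far as the arm can. A call with a gripper value outside its range is refused whole. The fingers move at their own pace and stop on an object; the grip force is fixed at half the most. Time passes only in rows, so rows that repeat a pose let the fingers close, or fill a call up. It gives the time, the measured TCP pose, the force, the opening and the grip force at its end, in the units of the state.
- arm.read_state(): the state, without advancing time (a new reading comes with each control period).
- optics.get_image(name): name is "scene" or "top" or "wrist"; returns the picture (400x640x3 uint8, blue, green, red); there is no depth.
- optics.camera_info(name): a dict with "camera_matrix" (3x3 intrinsics, pixels), "k1" (the pictures are not rectified: a ray, as slopes to the right and down, at radius r is drawn at 1 + k1 r^2 times it, then the intrinsics apply), "view" (4x4, takes a point from world to camera coordinates); the wrist camera has in their place "T_tool_cam" (4x4, takes a point from camera to tool coordinates, whose origin is the TCP and whose axes are the flange's). Camera axes: x right, y up, looking along -z (the intrinsics and any distortion apply to the point x, -y, -z); pixel columns grow to the right and rows downward; lengths in mm; the calibration is good to about 2 mm. A picture is of the moment at which its call begins: read the wrist's pose just before it. camera_info takes no time and is no camera call.
- arm.job_done(): hands the job in; it is judged then, once.
The state is a dict: "clock": time; "joints": joint angles; "joint_vel": joint speeds; "joint_efforts": joint torques, N m; "position": TCP position; "ee_rot": TCP orientation; "contact_force": force on the tool from outside, world axes, zero at the start; "wrist_torque": the same for the moment, N m; "gripper_width": finger opening in mm; "grasp_force": force on a finger pad.
Only numpy, scipy, OpenCV 4.12 (cv2) and the standard library are available. Lean on these libraries where they do the work, as an engineer would, in place of code of your own. Each camera call takes 0.05 s, during which the arm holds its last target. There are 200 camera calls.

## Working session

There is one attempt and no reset: what is moved stays moved. The work goes in short steps, Python scripts to look and compute and a tool call to move; the robot and the scene stay as the last step left them, time stands still between calls to the robot, and variables do not carry over. Pictures are saved under pics/ and viewed, at most 10 in all, crops included, and the job is handed in when it is done.

Besides the shell and the picture viewer there is one more tool, called after "Emit:" as name([rows], argument=value, ...), one row to a line, values as JSON. step_arm: Moves the arm, as the interface text tells. Its arguments: {"type":"object","properties":{"motion":{"type":"array","items":{"type":"object","properties":{"dr":{"type":"array","items":{"type":"number"}},"slide":{"type":"array","items":{"type":"number"}},"jaw":{"type":"number"}}}}},"required":["motion"]}

```bash
mkdir -p pics; python3 - <<'E'
from bench import arm, optics
import cv2
s=arm.read_state(); print(s['clock'],s['position'],s['ee_rot'])
for n in("scene","top"):
    cv2.imwrite(f"pics/{n}0.png",optics.get_image(n))
    print(n,optics.camera_info(n))
print(optics.camera_info("wrist"))
E
```

```text
0.0 [ 179.58461448 -597.95152465  194.12460483] [-1.45279745e-01  9.89390014e-01  1.07372839e-03 -2.09965084e-04]
scene {'camera_matrix': array([[455.12414048,   0.        , 312.67102455],
       [  0.        , 455.12414048, 198.69605498],
       [  0.        ,   0.        ,   1.        ]]), 'k1': -0.044941444194078355, 'view': array([[ 7.81980880e-01,  6.23294415e-01,  3.15840775e-03,
        -3.64084153e+02],
       [-4.52930491e-01,  5.64747735e-01,  6.89865180e-01,
         1.27513538e+02],
       [ 4.28205410e-01, -5.40891920e-01,  7.23930976e-01,
        -1.62253488e+03],
       [ 0.00000000e+00,  0.00000000e+00,  0.00000000e+00,
         1.00000000e+00]])}
top {'camera_matrix': array([[479.40219707,   0.        , 326.35734469],
       [  0.        , 479.40219707, 197.32300823],
       [  0.        ,   0.        ,   1.        ]]), 'k1': -0.06974029856086195, 'view': array([[ 1.01476702e-02, -9.99931479e-01,  5.83623317e-03,
        -1.13724756e+01],
       [ 9.98807491e-01,  1.04146612e-02,  4.76983244e-02,
        -4.61941013e+02],
       [-4.77558385e-02,  5.34524654e-03,  9.98844737e-01,
        -1.56121060e+03],
       [ 0.00000000e+00,  0.00000000e+00,  0.00000000e+00,
         1.00000000e+00]])}
{'camera_matrix': array([[329.74154499,   0.        , 321.61237057],
       [  0.        , 329.74154499, 198.47093731],
       [  0.        ,   0.        ,   1.        ]]), 'k1': -0.012037304831586075, 'T_tool_cam': array([[ 4.31227067e-04,  9.64643262e-01,  2.63558705e-01,
         6.71913694e+01],
       [ 9.99999612e-01, -2.13614969e-04, -8.54324498e-04,
         9.53702237e-01],
       [-7.67818286e-04,  2.63558971e-01, -9.64642980e-01,
        -1.78272442e+02],
       [ 0.00000000e+00,  0.00000000e+00,  0.00000000e+00,
         1.00000000e+00]])}
```

View pics/scene0.png

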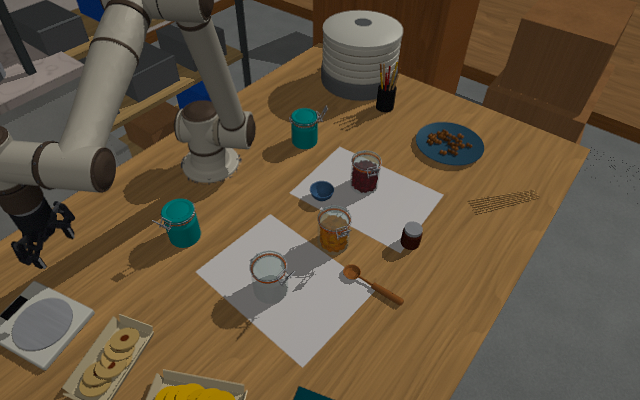

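View pics/top0.png

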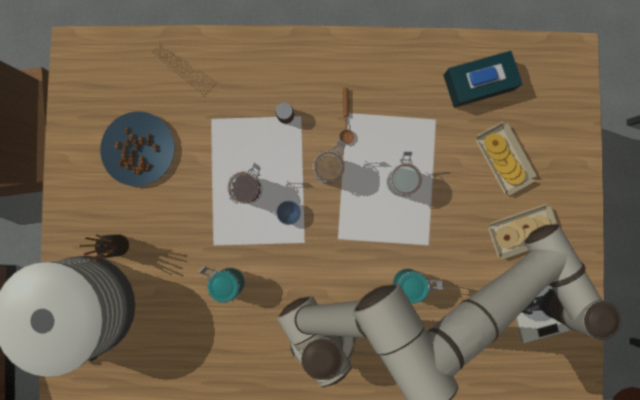

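The scene view shows the apricot jar at (335,230), the cranberry jar at (365,173) and the empty jar at (268,268). In the top view they are at (329,167), (244,187) and (405,179). The turquoise look-alikes at top (226,285) and (411,287) are not meant. I'll confirm this in one enlarged crop.

```bash
python3 - <<'E'
import cv2,numpy as np
a=cv2.imread("pics/top0.png")[130:230,215:375]; b=cv2.imread("pics/scene0.png")[145:265,300:460]
r=lambda i,h:cv2.resize(i,(800 if 0 else 640,h),interpolation=cv2.INTER_CUBIC)
a=cv2.resize(a,(480,300),interpolation=3);b=cv2.resize(b,(400,300),interpolation=3)
a=cv2.resize(cv2.imread("pics/top0.png")[140:210,220:360],(800,400),interpolation=3)
cv2.imwrite("pics/c1.png",a)
b=cv2.resize(cv2.imread("pics/scene0.png")[145:255,300:420],(648,594),interpolation=3)
cv2.imwrite("pics/c2.png",b)
E
```

```text
(no output)
```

View pics/c1.png

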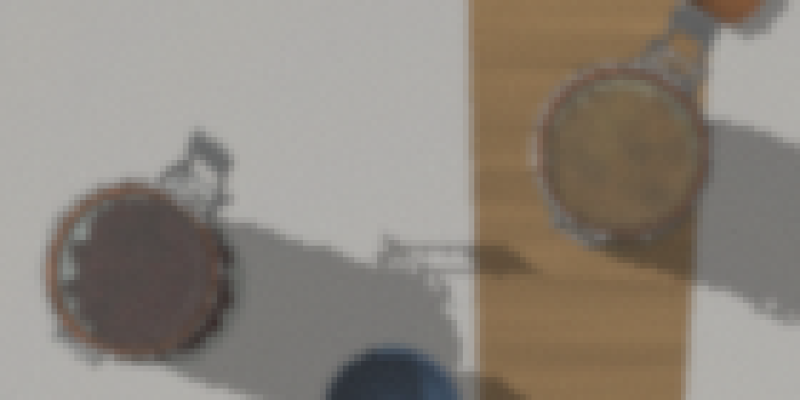

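View pics/c2.png

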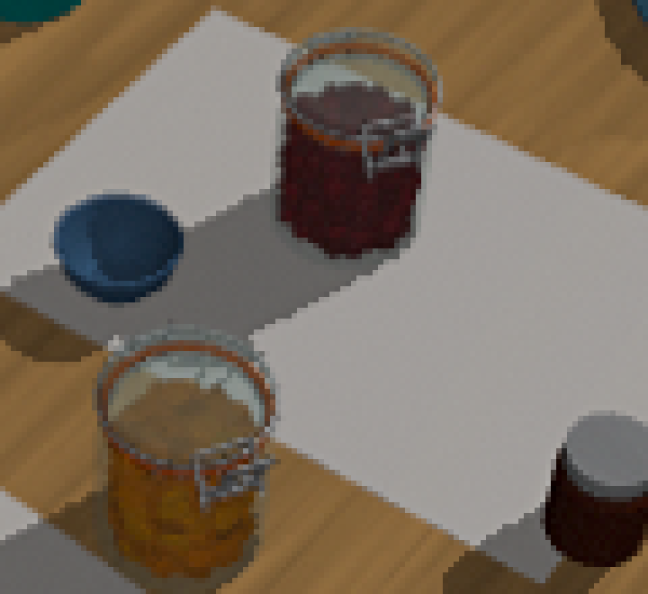

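The crop confirms them: dark-red contents mean cranberries, lid at top (244,187) with its tab at (257,166). Orange contents mean apricots, lid at (329,167) with its tab at (341,143), and the spoon bowl lies just beyond that tab. Next I'll cast rays.

```bash
cat > h.py <<'E'
import numpy as np, cv2
from bench import arm, optics
from scipy.spatial.transform import Rotation as R
def ray(name,px,state=None):
    c=optics.camera_info(name);K=c['camera_matrix']
    u=cv2.undistortPoints(np.float64([[px]]),K,np.array([c['k1'],0,0,0]))[0,0]
    d=np.array([u[0],-u[1],-1.])
    if name=="wrist":
        T=c['T_tool_cam'];r=R.from_quat(state['ee_rot']).as_matrix()
        return r@T[:3,3]+state['position'], (lambda v:v/np.linalg.norm(v))(r@T[:3,:3]@d)
    V=c['view'];Rm=V[:3,:3]
    d=Rm.T@d
    return -Rm.T@V[:3,3], d/np.linalg.norm(d)
def onz(name,px,z,state=None):
    o,d=ray(name,px,state);return o+d*(z-o[2])/d[2]
def two(r1,r2):
    (o1,d1),(o2,d2)=r1,r2
    t=np.linalg.lstsq(np.c_[d1,-d2],o2-o1,rcond=None)[0]
    p,q=o1+t[0]*d1,o2+t[1]*d2
    return (p+q)/2,np.linalg.norm(p-q)
E
python3 - <<'E'
from h import *
np.set_printoptions(precision=1,suppress=True)
s=lambda x,y:(300+x/5.4,145+y/5.4)
t=lambda x,y:(220+x/5.714,140+y/5.714)
for n,lt,tt,ls,ts in (("apr",(624,152),(693,18),(186,408),(240,480)),("cran",(137,268),(210,150),(360,88),(405,143))):
    L,e=two(ray("top",t(*lt)),ray("scene",s(*ls)));T,e2=two(ray("top",t(*tt)),ray("scene",s(*ts)))
    c=onz("top",t(*lt),112)[:2]
    print(n,"lid",L,e,"z112",c,"tab",T,e2)
    for z in (98,120,130,137):
        p=onz("top",t(*tt),z)[:2]-c; print(z,np.hypot(*p),np.degrees(np.arctan2(p[1],p[0])))
for n,p,z in(("spoonbowl",(347,136),10),("spoonend",(345,90),10),("raisin",(285,112),70),("bowl",(289,212),40),("empty",(405,179),112)): print(n,onz("top",p,z))
E
```

```text
apr lid [554.3 -13.3  98.9] 2.2198179496189763 z112 [552.  -13.9] tab [620.6 -51.8 126.5] 5.807490379934934
98 84.09938850991638 -26.16727679133957
120 80.55760130916765 -26.78664719410217
130 78.95101298469937 -27.086533354247948
137 77.82773319713468 -27.303816312870918
cran lid [488.1 249.3 106.7] 2.721614364688597 z112 [486.6 247.6] tab [548.3 206.5 128.3] 1.8408376697714457
98 75.06508907968693 -28.884557174436384
120 74.52057395220714 -31.88906388776673
130 74.34148329235603 -33.267542788403986
137 74.24182289869088 -34.23605368554169
spoonbowl [665.8 -72.8  10. ]
spoonend [820.5 -65.1  10. ]
raisin [730.4 128.4  70. ]
bowl [412.2 113.1  40. ]
empty [ 516.3 -248.   112. ]
```

```bash
cat >> h.py <<'E'
def plan(target,yawdeg):
    s=arm.read_state();r=R.from_quat(s['ee_rot'])
    Rt=np.c_[[np.cos(np.radians(yawdeg)),np.sin(np.radians(yawdeg)),0],[np.sin(np.radians(yawdeg)),-np.cos(np.radians(yawdeg)),0],[0,0,-1]]
    print("slide",np.round(r.inv().apply(np.array(target)-s['position']),1),"dr",np.round(np.degrees((r.inv()*R.from_matrix(Rt)).as_rotvec())/8,2))
def pol(c,phi,r,z): a=np.radians(phi);return [c[0]+r*np.cos(a),c[1]+r*np.sin(a),z]
E
python3 - <<'E'
from h import *
plan(pol((552,-14),-27,80,240),153)
E
```

```text
slide [-582.4  397.1  -45. ] dr [ 0.01 -0.01  5.46]
```

Emit:
step_arm([
  {"dr":[0,0,0.5],"slide":[-20,15,-45],"jaw":0},
  {"dr":[0,0,1],"slide":[-60,42,-45],"jaw":0},
  {"dr":[0,0,2],"slide":[-105,73,-45],"jaw":0},
  {"dr":[0,0,3],"slide":[-150,103,-45],"jaw":0},
  {"dr":[0,0,4],"slide":[-195,134,-45],"jaw":0},
  {"dr":[0,0,5],"slide":[-240,164,-45],"jaw":0},
  {"dr":[0,0,5.46],"slide":[-285,195,-45],"jaw":0},
  {"dr":[0,0,5.46],"slide":[-320,218,-45],"jaw":0},
])

```text
clock: 1.1
position: [424.4, -295.8, 239.9]
ee_rot: [0.233, 0.973, 0.0, -0.0]
contact_force: [0.4, -0.8, -0.0]
gripper_width: 0.1
grasp_force: 0.0
```

```bash
python3 - <<'E'
from h import *
plan(pol((552,-14),-27,80,240),153)
E
```

```text
slide [-66.2 308.9  -0. ] dr [ 0.   -0.    0.01]
```

Emit:
step_arm([
  {"dr":[0,0,0],"slide":[-9,42,0],"jaw":0},
  {"dr":[0,0,0],"slide":[-19,90,0],"jaw":0},
  {"dr":[0,0,0],"slide":[-30,140,0],"jaw":0},
  {"dr":[0,0,0],"slide":[-41,190,0],"jaw":0},
  {"dr":[0,0,0],"slide":[-51,240,0],"jaw":0},
  {"dr":[0,0,0],"slide":[-60,280,0],"jaw":0},
  {"dr":[0,0,0],"slide":[-66,309,0],"jaw":0},
  {"dr":[0,0,0],"slide":[-66,309,0],"jaw":0},
])

```text
clock: 2.1
position: [623.1, -50.5, 238.7]
ee_rot: [0.232, 0.973, -0.0, -0.001]
contact_force: [-0.2, -0.1, -0.4]
gripper_width: 0.2
grasp_force: 0.0
```

```bash
python3 - <<'E'
from h import *
s=arm.read_state();cv2.imwrite("pics/w1.png",optics.get_image("wrist"));print(s['position'],s['ee_rot'],s['joints'])
E
```

```text
[623.08354879 -50.48404364 238.72368525] [ 2.31975592e-01  9.72721052e-01 -2.13450460e-04 -1.01641905e-03] [ 1.77418621e-01  3.61290160e-01  8.16015202e-02 -4.38696044e-04
 -1.29314160e+00 -2.21631090e+00]
```

View pics/w1.png

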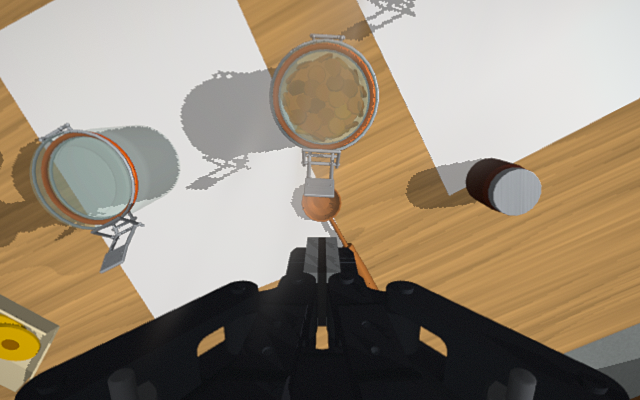

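The wrist view shows the apricot lid centred near (325,96), its tab at (319,187), the spoon bowl below it at (321,203), and the fingertips at (321,240). I'll measure these.

```bash
python3 - <<'E'
from h import *
np.set_printoptions(precision=1,suppress=True)
s=dict(position=np.array([623.1,-50.5,238.7]),ee_rot=[.231976,.972721,-.000213,-.001016])
for z in (107,112,122): print("lid",z,onz("wrist",(325,96),z,s))
for z in (120,130,137): print("tab",z,onz("wrist",(319,187),z,s))
print("loop wire hinge opposite", onz("wrist",(328,38),98,s), "pivot",onz("wrist",(321,153),98,s))
T=two(ray("wrist",(319,187),s),ray("top",(341.3,143.2)));print(T)
T=two(ray("wrist",(325,96),s),ray("top",(329.2,166.6)));print(T)
for y in(237,245):print("tip",onz("wrist",(307,y),238.7,s)-s['position'],onz("wrist",(338,y),238.7,s)-s['position'])
E
```

```text
lid 107 [554.2 -11.8 107. ]
lid 112 [554.3 -12.  112. ]
lid 122 [554.6 -12.2 122. ]
tab 120 [624.  -53.2 120. ]
tab 130 [622.  -52.1 130. ]
tab 137 [620.5 -51.3 137. ]
loop wire hinge opposite [511.   12.9  98. ] pivot [599.3 -38.7  98. ]
(array([618.2, -49.4, 151.2]), np.float64(1.1970608474380902))
(array([553.7, -12.8,  99.7]), np.float64(2.4233194433941088))
tip [-0. -9.  0.] [8.1 7.1 0. ]
tip [  4.4 -11.3   0. ] [12.6  4.9  0. ]
```

```bash
python3 - <<'E'
from h import *
plan(pol((554,-12.5),-30,60,160),150)
E
```

```text
slide [18.6  0.7 79.1] dr [-0.01 -0.01  0.39]
```

Emit:
step_arm([
  {"dr":[0,0,0.2],"slide":[9,0.3,15],"jaw":5},
  {"dr":[0,0,0.39],"slide":[18.6,0.7,30],"jaw":5},
  {"dr":[0,0,0.39],"slide":[18.6,0.7,45],"jaw":5},
  {"dr":[0,0,0.39],"slide":[18.6,0.7,60],"jaw":5},
  {"dr":[0,0,0.39],"slide":[18.6,0.7,72],"jaw":5},
  {"dr":[0,0,0.39],"slide":[18.6,0.7,79],"jaw":5},
  {"dr":[0,0,0.39],"slide":[18.6,0.7,79],"jaw":5},
  {"dr":[0,0,0.39],"slide":[18.6,0.7,79],"jaw":5},
])

```text
clock: 3.15
position: [606.7, -43.2, 161.7]
ee_rot: [0.259, 0.966, 0.0, 0.001]
contact_force: [-0.0, 0.5, -0.1]
gripper_width: 4.8
grasp_force: 0.0
```

```bash
python3 - <<'E'
from h import *
cv2.imwrite("pics/w2.png",optics.get_image("wrist"));plan(pol((554,-12.5),-30,60,140),150)
E
```

```text
slide [ 1.   0.1 21.9] dr [ 0.01  0.01 -0.01]
```

View pics/w2.png

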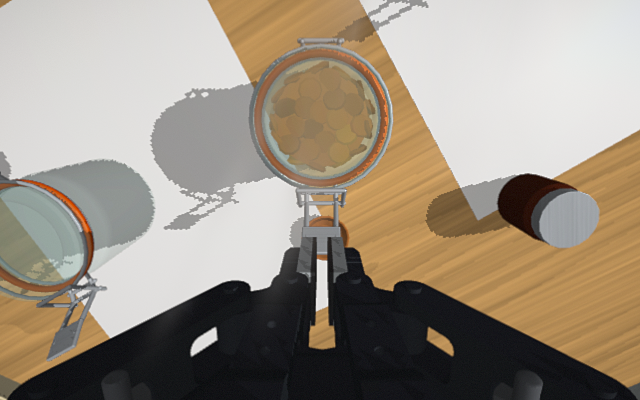

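The fingertips are centred on the tab (column 322) and just inside it. I'll start pressing.

Emit:
step_arm([
  {"dr":[0,0,0],"slide":[0,0,10],"jaw":5},
  {"dr":[0,0,0],"slide":[0,0,19],"jaw":5},
  {"dr":[0,0,0],"slide":[-2,0,22],"jaw":5},
  {"dr":[0,0,0],"slide":[-6,0,24],"jaw":5},
  {"dr":[0,0,0],"slide":[-11,0,28],"jaw":5},
  {"dr":[0,0,0],"slide":[-16,0,33],"jaw":5},
  {"dr":[0,0,0],"slide":[-20,0,38],"jaw":5},
  {"dr":[0,0,0],"slide":[-23,0,43],"jaw":5},
])

```text
clock: 4.2
position: [626.3, -54.9, 117.7]
ee_rot: [0.26, 0.966, -0.0, -0.0]
contact_force: [-0.2, -0.5, 0.1]
gripper_width: 5.2
grasp_force: 0.0
```

```bash
python3 - <<'E'
from h import *
plan(pol((554,-12.5),-30,88,106),150);print(arm.read_state()['contact_force'])
cv2.imwrite("pics/w3.png",optics.get_image("wrist")[150:350,200:450])
E
```

```text
slide [-4.2  0.5 11.7] dr [-0.   -0.   -0.01]
[-0.17852772 -0.4691658   0.08325452]
```

View pics/w3.png

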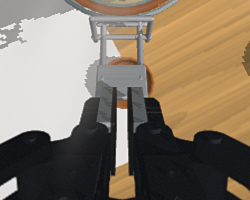

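Emit:
step_arm([
  {"dr":[0,0,0],"slide":[-2,0,6],"jaw":5},
  {"dr":[0,0,0],"slide":[-4,0,11],"jaw":5},
  {"dr":[0,0,0],"slide":[-9,0,16],"jaw":5},
  {"dr":[0,0,0],"slide":[-15,0,20],"jaw":5},
  {"dr":[0,0,0],"slide":[-20,0,24],"jaw":5},
  {"dr":[0,0,0],"slide":[-22,0,29],"jaw":5},
  {"dr":[0,0,0],"slide":[-21,0,33],"jaw":5},
  {"dr":[0,0,0],"slide":[-20,0,35],"jaw":5},
])

```text
clock: 5.25
position: [642.7, -64.6, 82.4]
ee_rot: [0.26, 0.966, -0.0, -0.001]
contact_force: [0.8, -0.8, 0.6]
gripper_width: 4.9
grasp_force: 0.1
```

```bash
python3 - <<'E'
from h import *
print(arm.read_state()['contact_force'])
cv2.imwrite("pics/w4.png",optics.get_image("wrist")[50:350,150:500])
E
```

```text
[ 0.76780109 -0.79530076  0.55816558]
```

View pics/w4.png

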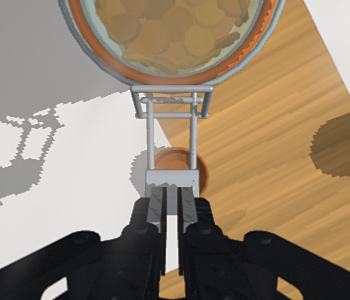

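```bash
cat >> h.py <<'E'
def lever(px,c,phi,rho,s):
    o,d=ray("wrist",px,s);a=np.radians(phi);p=np.array(pol(c,phi,53,98));u=np.array([np.cos(a),np.sin(a),0]);n=np.array([-u[1],u[0],0])
    for t in np.linspace(0,1,1): pass
    oo=np.array([(o-p)@u,o[2]-98]);dd=np.array([d@u,d[2]]);dd/=np.linalg.norm(dd)
    b=oo@dd;D=b*b-oo@oo+rho**2
    print("disc",round(D,1),[np.round(np.degrees(np.arctan2(q[1],q[0])),1) for q in [oo+(-b+k*np.sqrt(max(D,0)))*dd for k in(-1,1)]])
E
python3 - <<'E'
from h import *
s=arm.read_state();c=(554,-12.5)
for y in(219,221):lever((322,y),c,-30,34,s)
lever((322,138),c,-30,0.1,s)
E
```

```text
disc -98.9 [np.float64(18.7), np.float64(18.7)]
disc -168.2 [np.float64(19.1), np.float64(19.1)]
disc -17.5 [np.float64(-175.2), np.float64(-175.2)]
```

Emit:
step_arm([
  {"dr":[0,0,0],"slide":[2,0,3],"jaw":5},
  {"dr":[0,0,0],"slide":[4,0,6],"jaw":5},
  {"dr":[0,0,0],"slide":[6,0,9],"jaw":5},
  {"dr":[0,0,0],"slide":[8,0,11.5],"jaw":5},
  {"dr":[0,0,0],"slide":[10,0,14],"jaw":5},
  {"dr":[0,0,0],"slide":[12,0,17],"jaw":5},
  {"dr":[0,0,0],"slide":[14,0,20],"jaw":5},
  {"dr":[0,0,0],"slide":[15,0,22],"jaw":5},
])

```text
clock: 6.3
position: [631.8, -57.4, 62.0]
ee_rot: [0.259, 0.966, 0.0, 0.002]
contact_force: [3.7, -2.9, 6.0]
gripper_width: 4.8
grasp_force: 2.7
```

```bash
python3 - <<'E'
from h import *
print(arm.read_state()['contact_force'])
cv2.imwrite("pics/w5.png",cv2.resize(optics.get_image("wrist")[100:300,200:450],None,fx=2,fy=2))
cv2.imwrite("pics/s5.png",cv2.resize(optics.get_image("scene")[145:265,300:460],None,fx=4,fy=4))
E
```

```text
[ 3.69005993 -2.90162791  5.99831015]
```

View pics/w5.png

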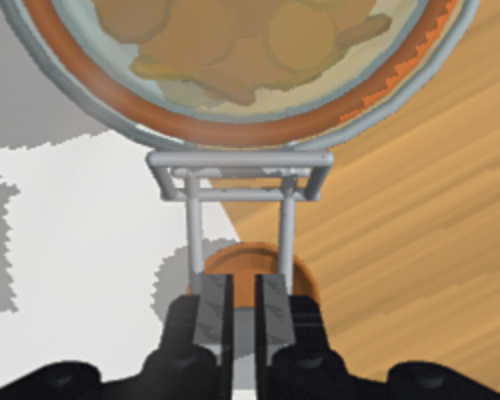

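The fingers hold the wires and tab down against about 6 N, so it hasn't snapped yet. I'll press a little further.

Emit:
step_arm([
  {"dr":[0,0,0],"slide":[0.5,0,1.5],"jaw":5},
  {"dr":[0,0,0],"slide":[1,0,3],"jaw":5},
  {"dr":[0,0,0],"slide":[1.5,0,4],"jaw":5},
  {"dr":[0,0,0],"slide":[2,0,5],"jaw":5},
  {"dr":[0,0,0],"slide":[2.5,0,6],"jaw":5},
  {"dr":[0,0,0],"slide":[3,0,7],"jaw":5},
  {"dr":[0,0,0],"slide":[3,0,7],"jaw":5},
  {"dr":[0,0,0],"slide":[3,0,7],"jaw":5},
])

```text
clock: 7.4
position: [628.4, -55.7, 54.6]
ee_rot: [0.259, 0.966, 0.0, 0.001]
contact_force: [3.0, -1.9, 4.8]
gripper_width: 5.1
grasp_force: 2.5
```

```bash
python3 - <<'E'
from h import *
s=dict(position=np.array([631.8,-57.4,62.]),ee_rot=[.259,.966,0,.001]);c=(554,-12.5)
for y in(254,):lever((323,y),c,-30,34,s)
lever((323,100+385/2),c,-30,56,s)
lever((323,248),c,-30,34,s)
lever((323,100+385/2),(557,-14),-30,56,s);lever((323,100+308/2),(557,-14),-30,34,s)
print(onz("wrist",(321,100+155/2),98,s),onz("wrist",(321,100+192/2),98,s),onz("wrist",(321,237),62,s)-s['position'])
s=arm.read_state();print(s['contact_force'],s['wrist_torque'],s['position'])
E
```

```text
disc 159.2 [np.float64(46.7), np.float64(3.1)]
disc 914.2 [np.float64(64.0), np.float64(-1.4)]
disc 312.5 [np.float64(55.2), np.float64(-7.4)]
disc 1175.7 [np.float64(69.0), np.float64(-6.5)]
disc 341.7 [np.float64(57.9), np.float64(-8.0)]
[598.43290098 -38.04999427  98.        ] [605.7169993  -42.25906261  98.        ] [ 3.48486783 -1.98004559  0.        ]
[ 3.03935276 -1.90274825  4.7614121 ] [-0.50585546 -0.92842503 -0.02428635] [628.41128765 -55.73336626  54.55628111]
```

```bash
python3 - <<'E'
from h import *
rs=lambda i:cv2.resize(i,(400,300),interpolation=3)
sc=optics.get_image("scene");w=optics.get_image("wrist");cv2.imwrite("pics/sc6.png",sc);cv2.imwrite("pics/w6.png",w)
w2=cv2.imread("pics/w2.png");w3=cv2.imread("pics/w3.png")
o=np.vstack([np.hstack([rs(sc[200:260,310:390]),rs(w[160:310,220:420])]),np.hstack([rs(w2[180:300,240:400]),rs(w3[30:150,45:205])])])
cv2.imwrite("pics/comp.png",o)
E
```

```text
(no output)
```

View pics/comp.png

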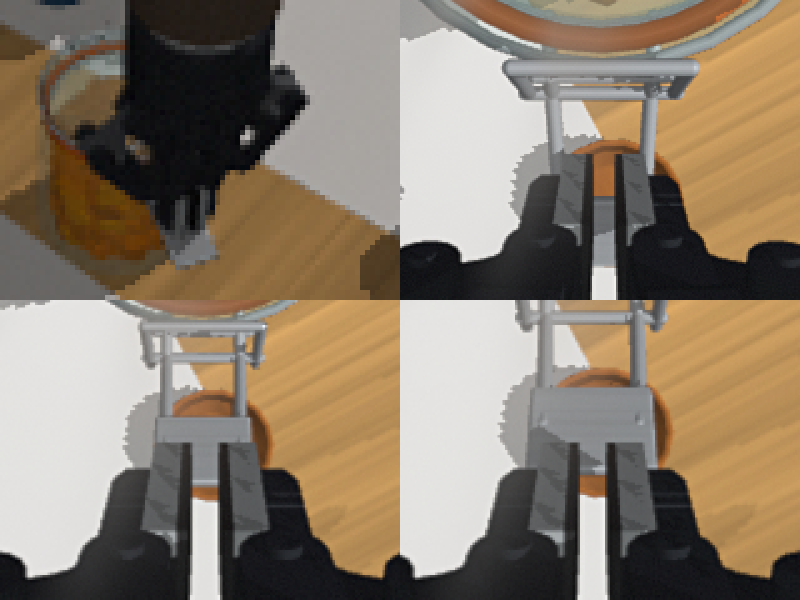

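The composite shows the fingertips pressing the lever steeply down. The visible fingertips sit about 20 mm short of the nominal TCP, so the lever is near dead centre at roughly −35 to −45°. I'll tilt the fingers inward so the gripper body leans away from the lid, then press on.

Emit:
step_arm([
  {"dr":[0,0.4,0],"slide":[0,0,2],"jaw":5},
  {"dr":[0,0.8,0],"slide":[0,0,4],"jaw":5},
  {"dr":[0,1.2,0],"slide":[0,0,6],"jaw":5},
  {"dr":[0,1.6,0],"slide":[0,0,7],"jaw":5},
  {"dr":[0,2,0],"slide":[1,0,8],"jaw":5},
  {"dr":[0,2,0],"slide":[3,0,9],"jaw":5},
  {"dr":[0,2,0],"slide":[4.5,0,11],"jaw":5},
  {"dr":[0,2,0],"slide":[6,0,12],"jaw":5},
])

```text
clock: 8.5
position: [621.5, -52.2, 41.7]
ee_rot: [0.257, 0.956, 0.036, -0.135]
contact_force: [0.9, -0.2, 0.2]
gripper_width: 5.2
grasp_force: 0.2
```

Emit:
step_arm([
  {"dr":[0,0,0],"slide":[-3,0,-15],"jaw":5},
  {"dr":[0,0,0],"slide":[-3,0,-35],"jaw":5},
  {"dr":[0,0,0],"slide":[-3,0,-65],"jaw":5},
  {"dr":[0,0,0],"slide":[-3,0,-105],"jaw":5},
  {"dr":[0,-1,0],"slide":[-3,0,-145],"jaw":5},
  {"dr":[0,-2,0],"slide":[-3,0,-180],"jaw":5},
  {"dr":[0,-2,0],"slide":[-3,0,-200],"jaw":5},
  {"dr":[0,-2,0],"slide":[-3,0,-200],"jaw":5},
])

```text
clock: 9.5
position: [673.8, -81.7, 237.0]
ee_rot: [0.259, 0.966, 0.001, 0.003]
contact_force: [-0.6, 0.6, -1.3]
gripper_width: 5.0
grasp_force: 0.0
```

```bash
cat >> h.py <<'E'
def px(P,name,s=None):
    c=optics.camera_info(name)
    if name=="wrist":
        T=c['T_tool_cam'];r=R.from_quat(s['ee_rot']).as_matrix();p=T[:3,:3].T@(r.T@(np.array(P)-s['position'])-T[:3,3])
    else: p=c['view'][:3,:3]@np.array(P)+c['view'][:3,3]
    x=np.array([p[0],-p[1]])/-p[2];x=x*(1+c['k1']*(x@x));K=c['camera_matrix'];return K[:2,:2]@x+K[:2,2]
E
python3 - <<'E'
from h import *
np.set_printoptions(precision=1,suppress=True)
s=arm.read_state();w=optics.get_image("wrist");cv2.imwrite("pics/w7.png",w);sc=optics.get_image("scene");cv2.imwrite("pics/sc7.png",sc);cv2.imwrite("pics/top7.png",optics.get_image("top"))
print(s['position'],s['ee_rot'])
def seal(img):
    h=cv2.cvtColor(img,cv2.COLOR_BGR2HSV);m=cv2.inRange(h,(3,130,90),(12,255,255))
    n,l,st,ce=cv2.connectedComponentsWithStats(m)
    return [(st[i],ce[i]) for i in range(1,n) if st[i][4]>150]
for a in seal(w):print(a)
c=(554,-12.5)
for th in(60,30,0,-86):
    a=np.radians(th)
    P=pol(c,-30,53+45*np.cos(a),98+45*np.sin(a))
    for n,i in(("wrist",w),("scene",sc)):
        q=px(P,n,s);x,y=q.astype(int);print(th,n,q,i[y-2:y+3,x-2:x+3].reshape(-1,3).mean(0) if 2<y<397 and 2<x<637 else None)
E
```

```text
[673.8 -81.7 237. ] [0.3 1.  0.  0. ]
(array([266,   0,  17,  62, 289], dtype=int32), array([271.6,  28.9]))
(array([348,   0,  27,  71, 352], dtype=int32), array([366.9,  34.7]))
(array([ 29,  78,  67, 101, 797], dtype=int32), array([ 50.9, 126. ]))
(array([ 97,  85,  34,  83, 250], dtype=int32), array([122.3, 125.5]))
60 wrist [320.7 114.2] [109.  150.2 185.1]
60 scene [345.7 230.8] [56.3 71.5 90.1]
30 wrist [320.7 133.2] [130.3 138.2 149.7]
30 scene [347.9 239.1] [ 64.   87.6 105.9]
0 wrist [320.7 137.8] [ 95.8 118.4 151. ]
0 scene [348.3 245.8] [ 80.2  96.4 109.4]
-86 wrist [320.6  93.5] [120.4 131.4 142. ]
-86 scene [341.3 244.6] [40.3 64.7 90.5]
```

```bash
python3 - <<'E'
from h import *
w=cv2.imread("pics/w7.png");h=cv2.cvtColor(w,cv2.COLOR_BGR2HSV)
for y in range(56,180,6): print(y,[tuple(int(v) for v in w[y:y+3,x:x+3].reshape(-1,3).mean(0)) for x in(303,312,321,330,340)])
E
```

```text
56 [(91, 126, 155), (92, 128, 157), (90, 125, 151), (92, 135, 165), (91, 134, 163)]
62 [(97, 133, 162), (93, 128, 156), (95, 131, 161), (93, 136, 165), (92, 135, 162)]
68 [(95, 133, 153), (97, 131, 155), (97, 134, 163), (94, 132, 159), (95, 126, 141)]
74 [(76, 103, 147), (97, 118, 135), (95, 122, 143), (92, 117, 142), (83, 110, 147)]
80 [(113, 119, 123), (123, 127, 133), (122, 128, 133), (117, 124, 132), (111, 136, 155)]
86 [(100, 112, 123), (99, 119, 134), (93, 115, 131), (115, 126, 136), (105, 155, 195)]
92 [(120, 121, 122), (149, 151, 154), (127, 132, 138), (97, 107, 118), (103, 148, 185)]
98 [(106, 155, 194), (112, 159, 198), (109, 155, 194), (123, 130, 138), (95, 140, 175)]
104 [(193, 207, 219), (112, 155, 192), (105, 147, 181), (130, 136, 143), (98, 146, 185)]
110 [(220, 222, 224), (112, 149, 181), (106, 146, 179), (138, 141, 148), (99, 149, 189)]
116 [(218, 221, 224), (128, 152, 173), (124, 153, 179), (141, 147, 155), (102, 154, 196)]
122 [(218, 221, 224), (140, 144, 149), (137, 141, 148), (134, 139, 145), (103, 159, 203)]
128 [(218, 221, 224), (139, 143, 147), (135, 140, 147), (134, 139, 147), (99, 153, 195)]
134 [(219, 223, 225), (161, 166, 173), (109, 127, 151), (114, 139, 171), (102, 158, 202)]
140 [(163, 167, 172), (101, 124, 159), (97, 125, 166), (87, 107, 133), (96, 150, 197)]
146 [(143, 155, 173), (107, 136, 182), (100, 132, 180), (88, 111, 143), (58, 87, 125)]
152 [(121, 144, 180), (109, 143, 194), (101, 133, 179), (90, 125, 172), (53, 76, 105)]
158 [(133, 152, 182), (110, 146, 198), (102, 131, 175), (87, 120, 166), (53, 77, 110)]
164 [(164, 169, 174), (110, 139, 184), (104, 135, 181), (84, 116, 162), (71, 118, 171)]
170 [(167, 171, 175), (117, 145, 189), (102, 127, 163), (77, 104, 141), (90, 138, 176)]
176 [(221, 223, 226), (221, 224, 226), (223, 226, 228), (178, 181, 185), (86, 138, 185)]
```

```bash
python3 - <<'E'
from h import *
np.set_printoptions(precision=1,suppress=True)
s=dict(position=np.array([673.8,-81.7,237.]),ee_rot=R.from_quat([.259,.966,.001,.003]).as_quat())
w=cv2.imread("pics/w7.png");g=cv2.cvtColor(w,cv2.COLOR_BGR2HSV)[...,1]
print([ (y,int(g[y,314:328].mean())) for y in range(100,142,2)])
print([ (x,int(g[122:130,x].mean())) for x in range(300,346,2)])
print("lid bar rows", [(y,int(g[y,316:326].mean())) for y in range(64,100,2)])
for th in(60,50,45,40,30,17,-20,-35,-45):
    a=np.radians(th);print(th,[px(pol((554,-12.5),-30,53+k*np.cos(a),98+k*np.sin(a)),"wrist",s) for k in(0,34,56)])
print(px(pol((554,-12.5),-30,47,110),"wrist",s))
E
```

```text
[(100, 110), (102, 108), (104, 107), (106, 105), (108, 104), (110, 104), (112, 104), (114, 103), (116, 108), (118, 10), (120, 18), (122, 18), (124, 18), (126, 18), (128, 19), (130, 18), (132, 18), (134, 15), (136, 95), (138, 87), (140, 97)]
[(300, 5), (302, 6), (304, 6), (306, 6), (308, 15), (310, 14), (312, 13), (314, 15), (316, 16), (318, 17), (320, 17), (322, 19), (324, 19), (326, 22), (328, 22), (330, 22), (332, 20), (334, 113), (336, 116), (338, 119), (340, 123), (342, 126), (344, 128)]
lid bar rows [(64, 102), (66, 102), (68, 101), (70, 100), (72, 91), (74, 91), (76, 66), (78, 13), (80, 13), (82, 23), (84, 69), (86, 86), (88, 46), (90, 11), (92, 23), (94, 19), (96, 114), (98, 113)]
60 [array([320.6,  87.9]), array([320.7, 107.2]), array([320.7, 121.5])]
50 [array([320.6,  87.9]), array([320.7, 113. ]), array([320.7, 131.3])]
45 [array([320.6,  87.9]), array([320.7, 115.6]), array([320.7, 135.4])]
40 [array([320.6,  87.9]), array([320.7, 117.9]), array([320.7, 139. ])]
30 [array([320.6,  87.9]), array([320.7, 121.7]), array([320.7, 144.7])]
17 [array([320.6,  87.9]), array([320.7, 124.8]), array([320.7, 148.8])]
-20 [array([320.6,  87.9]), array([320.7, 123. ]), array([320.7, 143.6])]
-35 [array([320.6,  87.9]), array([320.6, 118.4]), array([320.6, 135.7])]
-45 [array([320.6,  87.9]), array([320.6, 114.4]), array([320.6, 129.2])]
[320.7  79.9]
```

The pixel numbers say the clip is not snapped. The tab covers rows 117–135 and is 26 px wide, so the lever rests near dead centre at about −36°, and the narrow fingers slipped between its wires. I'll press again with the fingers opened to 10 mm so they cannot pass between the wires.

```bash
python3 - <<'E'
from h import *
plan(pol((554,-12.5),-30,97,66),150)
E
```

```text
slide [ 39.8   0.8 166.5] dr [-0.   -0.02 -0.01]
```

Emit:
step_arm([
  {"dr":[0,0.5,0],"slide":[8,0.5,30],"jaw":10},
  {"dr":[0,1,0],"slide":[14,0.5,60],"jaw":10},
  {"dr":[0,1.5,0],"slide":[20,0.5,90],"jaw":10},
  {"dr":[0,2,0],"slide":[26,0.5,118],"jaw":10},
  {"dr":[0,2,0],"slide":[31,0.5,140],"jaw":10},
  {"dr":[0,2,0],"slide":[36,0.5,157],"jaw":10},
  {"dr":[0,2,0],"slide":[39,0.5,166],"jaw":10},
  {"dr":[0,2,0],"slide":[39,0.5,166],"jaw":10},
])

```text
clock: 10.65
position: [638.7, -61.8, 66.4]
ee_rot: [0.257, 0.956, 0.036, -0.136]
contact_force: [-0.8, 0.1, -0.0]
gripper_width: 9.8
grasp_force: 0.0
```

```bash
python3 - <<'E'
from h import *
np.set_printoptions(precision=1,suppress=True)
s=arm.read_state();u=np.array([.866,-.5,0]);p=s['position']-[554,-12.5,0]
print(p@u,p@[.5,.866,0],p[2],s['contact_force'])
r=R.from_quat(s['ee_rot']).inv()
for t in((90,55),(84,47),(80,42),(77,39)):
    print(r.apply(np.array(pol((554,-12.5),-30,*t))-s['position']))
E
```

```text
97.98232055919769 -0.3669124888275198 66.42701608113893 [-0.8  0.1 -0. ]
[ 4.5  0.4 13.2]
[ 8.   0.4 22.5]
[10.5  0.4 28.5]
[12.5  0.4 32.2]
```

Emit:
step_arm([
  {"dr":[0,0,0],"slide":[1.5,0.4,4],"jaw":10},
  {"dr":[0,0,0],"slide":[3,0.4,8],"jaw":10},
  {"dr":[0,0,0],"slide":[4.5,0.4,13],"jaw":10},
  {"dr":[0,0,0],"slide":[6,0.4,17],"jaw":10},
  {"dr":[0,0,0],"slide":[7,0.4,20],"jaw":10},
  {"dr":[0,0,0],"slide":[8,0.4,22.5],"jaw":10},
  {"dr":[0,0,0],"slide":[8,0.4,22.5],"jaw":10},
  {"dr":[0,0,0],"slide":[8,0.4,22.5],"jaw":10},
])

```text
clock: 11.65
position: [627.7, -54.5, 48.3]
ee_rot: [0.257, 0.956, 0.036, -0.134]
contact_force: [-0.1, 0.3, -0.4]
gripper_width: 10.0
grasp_force: 0.0
```

Emit:
step_arm([
  {"dr":[0,0,0],"slide":[1,0,2],"jaw":10},
  {"dr":[0,0,0],"slide":[2,0,4],"jaw":10},
  {"dr":[0,0,0],"slide":[3,0,6],"jaw":10},
  {"dr":[0,0,0],"slide":[4,0,8],"jaw":10},
  {"dr":[0,0,0],"slide":[5,0,10],"jaw":10},
  {"dr":[0,0,0],"slide":[5,0,10],"jaw":10},
  {"dr":[0,0,0],"slide":[5,0,10],"jaw":10},
  {"dr":[0,0,0],"slide":[5,0,10],"jaw":10},
])

```text
clock: 12.65
position: [621.1, -50.7, 40.1]
ee_rot: [0.257, 0.956, 0.036, -0.134]
contact_force: [-0.1, 0.4, 0.2]
gripper_width: 10.2
grasp_force: 0.0
```

```bash
python3 - <<'E'
from h import *
np.set_printoptions(precision=1,suppress=True)
s=arm.read_state();w=optics.get_image("wrist");cv2.imwrite("pics/w8.png",w);g=cv2.cvtColor(w,cv2.COLOR_BGR2HSV)
print(s['position'],s['ee_rot'],s['contact_force'])
for th in(60,45,17,-36,-86):
    a=np.radians(th);print(th,[px(pol((554,-12.5),-30,53+k*np.cos(a),98+k*np.sin(a)),"wrist",s) for k in(0,34,56)])
for y in range(100,270,5): print(y,[tuple(int(v) for v in w[y,x]) for x in(290,296,302,308,321,334,340,346,352)])
E
```

```text
[621.1 -50.7  40.1] [ 0.3  1.   0.  -0.1] [-0.1  0.4  0.2]
60 [array([319.5, 182. ]), array([319. , 230.8]), array([318.5, 280.9])]
45 [array([319.5, 182. ]), array([319.1, 251. ]), array([318.8, 315. ])]
17 [array([319.5, 182. ]), array([319.4, 268.4]), array([319.4, 332.4])]
-36 [array([319.5, 182. ]), array([319.8, 244.5]), array([320., 277.])]
-86 [array([319.5, 182. ]), array([319.9, 190.9]), array([320.1, 195. ])]
100 [(85, 111, 127), (83, 116, 139), (85, 117, 140), (84, 119, 144), (85, 123, 153), (84, 124, 152), (85, 122, 152), (86, 124, 147), (86, 132, 159)]
105 [(83, 119, 145), (80, 126, 157), (84, 125, 157), (86, 119, 146), (85, 122, 152), (85, 123, 152), (84, 124, 153), (84, 129, 151), (84, 128, 149)]
110 [(82, 125, 158), (82, 126, 158), (84, 125, 157), (85, 125, 157), (87, 123, 153), (86, 123, 151), (87, 125, 150), (84, 130, 159), (85, 131, 158)]
115 [(81, 123, 158), (84, 127, 159), (86, 127, 158), (87, 127, 159), (86, 122, 151), (85, 124, 148), (87, 131, 158), (86, 132, 162), (86, 133, 162)]
120 [(82, 124, 158), (83, 124, 157), (88, 128, 157), (87, 126, 157), (86, 123, 1
[... 3734 characters left out ...]
 109), (110, 111, 110), (46, 50, 55), (87, 142, 181), (25, 27, 30), (106, 104, 104), (105, 103, 101), (96, 161, 208)]
250 [(65, 66, 71), (111, 113, 112), (109, 108, 109), (42, 45, 49), (87, 139, 179), (25, 26, 27), (106, 105, 104), (105, 104, 102), (28, 24, 23)]
255 [(58, 61, 64), (109, 110, 110), (108, 108, 108), (42, 44, 48), (98, 159, 207), (20, 20, 21), (108, 106, 104), (105, 102, 102), (34, 32, 31)]
260 [(54, 56, 57), (108, 108, 108), (109, 108, 107), (40, 43, 46), (99, 160, 207), (15, 17, 20), (103, 104, 101), (105, 102, 100), (74, 71, 70)]
265 [(76, 76, 77), (107, 106, 106), (110, 108, 108), (37, 37, 42), (53, 106, 171), (17, 17, 19), (104, 103, 101), (105, 105, 101), (110, 107, 104)]
```

The numbers now show no lever outside the jar: steel ends at row 200, and the predicted snapped tab is at 191–195. The apricot clip is down. I'll retreat and go to the cranberry jar.

Emit:
step_arm([
  {"dr":[0,0,0],"slide":[-3,0,-15],"jaw":10},
  {"dr":[0,0,0],"slide":[-3,0,-35],"jaw":10},
  {"dr":[0,0,0],"slide":[-3,0,-65],"jaw":10},
  {"dr":[0,0,0],"slide":[-3,0,-105],"jaw":10},
  {"dr":[0,-1,0],"slide":[-3,0,-145],"jaw":10},
  {"dr":[0,-2,0],"slide":[-3,0,-180],"jaw":10},
  {"dr":[0,-2,0],"slide":[-3,0,-205],"jaw":10},
  {"dr":[0,-2,0],"slide":[-3,0,-205],"jaw":10},
])

```text
clock: 13.7
position: [673.9, -80.7, 240.3]
ee_rot: [0.26, 0.966, 0.001, 0.003]
contact_force: [-0.6, -0.2, 0.3]
gripper_width: 9.8
grasp_force: 0.0
```

```bash
python3 - <<'E'
from h import *
plan(pol((487,248),-33,80,240),147)
E
```

```text
slide [246.6 186.7  -0.6] dr [0.03 0.04 0.36]
```

Emit:
step_arm([
  {"dr":[0,0,0.1],"slide":[25,19,0],"jaw":10},
  {"dr":[0,0,0.2],"slide":[65,49,0],"jaw":10},
  {"dr":[0,0,0.36],"slide":[108,82,0],"jaw":10},
  {"dr":[0,0,0.36],"slide":[152,115,0],"jaw":10},
  {"dr":[0,0,0.36],"slide":[195,148,0],"jaw":10},
  {"dr":[0,0,0.36],"slide":[228,173,0],"jaw":10},
  {"dr":[0,0,0.36],"slide":[246.6,186.7,0],"jaw":10},
  {"dr":[0,0,0.36],"slide":[246.6,186.7,0],"jaw":10},
])

```text
clock: 14.7
position: [551.9, 205.9, 235.4]
ee_rot: [0.283, 0.959, -0.0, -0.001]
contact_force: [-0.5, -0.5, -0.4]
gripper_width: 9.8
grasp_force: 0.0
```

```bash
python3 - <<'E'
from h import *
np.set_printoptions(precision=1,suppress=True)
s=arm.read_state();w=optics.get_image("wrist");cv2.imwrite("pics/w9.png",w)
print(s['position'],s['ee_rot'])
h=cv2.cvtColor(w,cv2.COLOR_BGR2HSV)
m=cv2.inRange(h,(3,110,80),(14,255,255));m[:,:200]=0;m[:,450:]=0;m[180:]=0
pts=cv2.findNonZero(m)
hull=cv2.convexHull(pts)[:,0];e=cv2.fitEllipse(hull);print("ellipse",e,len(pts))
for z in(107,112):print(onz("wrist",e[0],z,s))
# tab: grey, darker than paper, below the lid
for y in range(140,240,5):
    r=w[y].astype(int).mean(1);x=np.where(r[270:370]<185)[0]+270
    print(y,(x.min(),x.max(),len(x)) if len(x) else None)
E
```

```text
[551.9 205.9 235.4] [ 0.3  1.  -0.  -0. ]
ellipse ((325.1484680175781, 96.54755401611328), (100.80113220214844, 106.39916229248047), 17.714385986328125) 719
[488.  251.1 107. ]
[488.1 251.  112. ]
140 (np.int64(270), np.int64(357), 88)
145 (np.int64(270), np.int64(350), 81)
150 (np.int64(270), np.int64(341), 54)
155 (np.int64(270), np.int64(339), 44)
160 (np.int64(302), np.int64(339), 12)
165 (np.int64(302), np.int64(338), 26)
170 (np.int64(307), np.int64(332), 6)
175 (np.int64(306), np.int64(332), 8)
180 (np.int64(305), np.int64(333), 29)
185 (np.int64(304), np.int64(333), 30)
190 (np.int64(304), np.int64(333), 30)
195 (np.int64(303), np.int64(333), 16)
200 None
205 None
210 None
215 None
220 None
225 None
230 None
235 None
```

```bash
python3 - <<'E'
from h import *
np.set_printoptions(precision=1,suppress=True)
s=arm.read_state();c=np.array([488.,250.7])
for p,z in(((318.5,186.5),137),((320.5,165),98),((319.5,172),118)):
    d=onz("wrist",p,z,s)[:2]-c;print(np.hypot(*d),np.degrees(np.arctan2(d[1],d[0])))
for phi in(-36,-37): plan(pol(c,phi,60,130),phi+180)
E
```

```text
76.02011397306615 -37.32067228836586
63.722161605692776 -36.76125572178483
66.88294891908272 -37.2902029117578
slide [ 18.8   0.3 105.5] dr [-0.  -0.   0.4]
slide [ 18.9  -0.7 105.5] dr [-0.  -0.   0.5]
```

Emit:
step_arm([
  {"dr":[0,0,0.25],"slide":[9,-0.3,18],"jaw":10},
  {"dr":[0,0,0.5],"slide":[18.9,-0.7,40],"jaw":10},
  {"dr":[0,0,0.5],"slide":[18.9,-0.7,62],"jaw":10},
  {"dr":[0,0,0.5],"slide":[18.9,-0.7,82],"jaw":10},
  {"dr":[0,0,0.5],"slide":[18.9,-0.7,97],"jaw":10},
  {"dr":[0,0,0.5],"slide":[18.9,-0.7,105],"jaw":10},
  {"dr":[0,0,0.5],"slide":[18.9,-0.7,105],"jaw":10},
  {"dr":[0,0,0.5],"slide":[18.9,-0.7,105],"jaw":10},
])

```text
clock: 15.75
position: [536.9, 214.6, 132.0]
ee_rot: [0.317, 0.948, 0.001, 0.001]
contact_force: [0.2, 0.2, -0.7]
gripper_width: 10.1
grasp_force: 0.0
```

```bash
python3 - <<'E'
from h import *
plan(pol((488,250.7),-37,60,120),143);print(arm.read_state()['contact_force'])
E
```

```text
slide [ 0.8 -0.6 12. ] dr [0.01 0.   0.01]
[ 0.15526385  0.23925566 -0.73477298]
```

Emit:
step_arm([
  {"dr":[0,0,0],"slide":[0,-0.5,10],"jaw":10},
  {"dr":[0,0,0],"slide":[-4,-0.5,13],"jaw":10},
  {"dr":[0,0,0],"slide":[-8,-0.5,16],"jaw":10},
  {"dr":[0,0,0],"slide":[-12,-0.5,20],"jaw":10},
  {"dr":[0,0,0],"slide":[-17,-0.5,25],"jaw":10},
  {"dr":[0,0,0],"slide":[-21,-0.5,31],"jaw":10},
  {"dr":[0,0,0],"slide":[-24,-0.5,36],"jaw":10},
  {"dr":[0,0,0],"slide":[-26,-0.5,41],"jaw":10},
])

```text
clock: 16.75
position: [557.0, 198.2, 89.8]
ee_rot: [0.317, 0.948, -0.0, -0.0]
contact_force: [-0.3, 0.1, -0.1]
gripper_width: 9.6
grasp_force: 0.2
```

Emit:
step_arm([
  {"dr":[0,0,0],"slide":[-3,0,6],"jaw":10},
  {"dr":[0,0,0],"slide":[-8,0,11],"jaw":10},
  {"dr":[0,0,0],"slide":[-13,0,15],"jaw":10},
  {"dr":[0,0,0],"slide":[-17,0,19],"jaw":10},
  {"dr":[0,0,0],"slide":[-19,0,23],"jaw":10},
  {"dr":[0,0,0],"slide":[-19,0,26],"jaw":10},
  {"dr":[0,0,0],"slide":[-17.5,0,28.5],"jaw":10},
  {"dr":[0,0,0],"slide":[-16,0,30],"jaw":10},
])

```text
clock: 17.75
position: [570.9, 188.7, 61.0]
ee_rot: [0.317, 0.948, 0.001, 0.001]
contact_force: [2.4, -3.0, 5.2]
gripper_width: 10.1
grasp_force: 2.4
```

Emit:
step_arm([
  {"dr":[0,0.5,0],"slide":[3,0,3],"jaw":10},
  {"dr":[0,1,0],"slide":[6,0,6],"jaw":10},
  {"dr":[0,1.5,0],"slide":[9,0,9],"jaw":10},
  {"dr":[0,2,0],"slide":[12,0,11.5],"jaw":10},
  {"dr":[0,2,0],"slide":[15,0,14.5],"jaw":10},
  {"dr":[0,2,0],"slide":[17.5,0,17],"jaw":10},
  {"dr":[0,2,0],"slide":[20,0,19],"jaw":10},
  {"dr":[0,2,0],"slide":[22,0,20],"jaw":10},
])

```text
clock: 18.75
position: [550.3, 202.5, 39.6]
ee_rot: [0.314, 0.939, 0.043, -0.133]
contact_force: [-0.4, 0.6, -0.1]
gripper_width: 10.4
grasp_force: 0.0
```

```bash
cat >> h.py <<'E'
def check(c,phi,w,s):
    for th in(60,17,-36,-86):
        a=np.radians(th);print(th,[np.round(px(pol(c,phi,53+k*np.cos(a),98+k*np.sin(a)),"wrist",s)) for k in(0,34,56)])
    for y in range(150,245,6): print(y,[tuple(int(v) for v in w[y,x]) for x in(304,308,312,320,328,332,336)])
E
python3 - <<'E'
from h import *
s=arm.read_state();w=optics.get_image("wrist");check((488,250.7),-37,w,s)
E
```

```text
60 [array([324., 178.]), array([324., 226.]), array([324., 275.])]
17 [array([324., 178.]), array([324., 264.]), array([324., 328.])]
-36 [array([324., 178.]), array([323., 241.]), array([323., 274.])]
-86 [array([324., 178.]), array([323., 188.]), array([323., 192.])]
150 [(158, 155, 152), (157, 154, 152), (158, 154, 153), (159, 155, 154), (160, 157, 155), (162, 158, 157), (165, 162, 158)]
156 [(125, 122, 122), (122, 121, 120), (121, 121, 120), (120, 118, 117), (119, 117, 118), (115, 114, 113), (113, 111, 111)]
162 [(115, 114, 114), (116, 114, 115), (118, 116, 115), (125, 124, 124), (125, 123, 123), (117, 116, 114), (112, 110, 108)]
168 [(83, 83, 90), (85, 84, 93), (85, 85, 95), (84, 84, 93), (140, 143, 141), (141, 143, 141), (69, 68, 77)]
174 [(142, 145, 143), (90, 92, 96), (98, 98, 103), (141, 143, 142), (139, 140, 138), (138, 141, 137), (137, 140, 136)]
180 [(135, 134, 133), (135, 132, 130), (134, 133, 132), (135, 133, 132), (128, 126, 125), (125, 122, 121), (123, 122, 119)]
186 [(138, 136, 135), (138, 136, 135), (137, 135, 134), (129, 127, 124), (124, 122, 120), (124, 123, 120),
[... 427 characters left out ...]
, (222, 223, 224), (223, 223, 224), (225, 226, 227), (225, 226, 227), (226, 227, 229)]
216 [(156, 154, 151), (221, 223, 224), (221, 224, 225), (224, 224, 226), (224, 226, 227), (225, 226, 228), (225, 227, 228)]
222 [(158, 155, 152), (223, 225, 226), (223, 225, 226), (224, 225, 227), (225, 226, 227), (225, 227, 228), (225, 228, 228)]
228 [(156, 153, 151), (224, 225, 226), (225, 226, 226), (224, 225, 227), (224, 226, 227), (224, 227, 227), (225, 227, 228)]
234 [(158, 156, 152), (143, 141, 139), (141, 139, 138), (142, 139, 136), (143, 141, 139), (139, 137, 134), (137, 134, 130)]
240 [(120, 120, 117), (59, 59, 59), (127, 126, 125), (124, 121, 118), (123, 120, 118), (108, 105, 100), (43, 41, 42)]
```

The lever is again resting at dead centre (tab edge at row 234, about −40°). I'll push it a little further with more tilt.

Emit:
step_arm([
  {"dr":[0,0.2,0],"slide":[1,0,1.5],"jaw":10},
  {"dr":[0,0.4,0],"slide":[2,0,3],"jaw":10},
  {"dr":[0,0.6,0],"slide":[3.5,0,4.5],"jaw":10},
  {"dr":[0,0.8,0],"slide":[4.5,0,6],"jaw":10},
  {"dr":[0,1,0],"slide":[5.5,0,7.5],"jaw":10},
  {"dr":[0,1,0],"slide":[6.8,0,8.8],"jaw":10},
  {"dr":[0,1,0],"slide":[6.8,0,8.8],"jaw":10},
  {"dr":[0,1,0],"slide":[6.8,0,8.8],"jaw":10},
])

```text
clock: 19.8
position: [544.8, 207.6, 33.8]
ee_rot: [0.31, 0.928, 0.066, -0.197]
contact_force: [0.1, -1.1, -0.2]
gripper_width: 9.9
grasp_force: 0.0
```

```bash
python3 - <<'E'
from h import *
s=arm.read_state();w=optics.get_image("wrist");check((488,250.7),-37,w,s)
E
```

```text
60 [array([322., 174.]), array([322., 208.]), array([322., 245.])]
17 [array([322., 174.]), array([322., 260.]), array([322., 328.])]
-36 [array([322., 174.]), array([322., 246.]), array([322., 284.])]
-86 [array([322., 174.]), array([322., 194.]), array([322., 204.])]
150 [(113, 112, 112), (113, 111, 110), (111, 111, 109), (106, 105, 101), (111, 109, 107), (114, 113, 111), (114, 114, 112)]
156 [(67, 78, 120), (71, 78, 113), (76, 84, 104), (102, 101, 101), (88, 92, 104), (67, 77, 112), (55, 70, 120)]
162 [(76, 75, 88), (76, 76, 87), (76, 75, 87), (77, 79, 95), (77, 77, 86), (71, 70, 83), (63, 64, 80)]
168 [(106, 107, 106), (107, 107, 106), (109, 109, 108), (111, 110, 110), (109, 109, 107), (107, 105, 105), (106, 104, 102)]
174 [(115, 114, 113), (116, 114, 113), (115, 114, 114), (116, 114, 114), (121, 119, 116), (165, 162, 160), (164, 160, 157)]
180 [(108, 106, 107), (101, 100, 103), (97, 97, 100), (97, 96, 100), (85, 85, 89), (75, 74, 79), (69, 68, 75)]
186 [(89, 88, 97), (87, 87, 95), (88, 88, 99), (139, 142, 139), (136, 138, 136), (135, 136, 134), (90, 91, 93)]
192 [(137, 136, 134)
[... 377 characters left out ...]
, (219, 220, 221), (220, 222, 223), (222, 223, 224), (223, 224, 225), (224, 225, 226)]
216 [(218, 219, 221), (219, 220, 222), (220, 221, 223), (221, 222, 223), (222, 223, 224), (222, 223, 224), (224, 225, 225)]
222 [(220, 220, 222), (220, 222, 222), (221, 222, 223), (222, 224, 224), (222, 224, 224), (223, 224, 225), (224, 226, 226)]
228 [(221, 223, 224), (221, 223, 223), (222, 223, 224), (222, 224, 224), (222, 224, 225), (223, 225, 225), (223, 225, 226)]
234 [(222, 224, 224), (222, 223, 224), (222, 224, 224), (222, 224, 224), (223, 225, 226), (224, 225, 226), (225, 226, 227)]
240 [(124, 122, 120), (59, 58, 59), (226, 229, 230), (222, 224, 225), (223, 224, 225), (188, 191, 192), (47, 44, 46)]
```

The lever is gone from the gap, and steel ends at row ~206 against a predicted 204, so the cranberry clip has snapped. I'll retreat and do a final numeric check.

Emit:
step_arm([
  {"dr":[0,0,0],"slide":[-4,0,-12],"jaw":10},
  {"dr":[0,0,0],"slide":[-4,0,-35],"jaw":10},
  {"dr":[0,0,0],"slide":[-4,0,-65],"jaw":10},
  {"dr":[0,-0.5,0],"slide":[-4,0,-105],"jaw":10},
  {"dr":[0,-1.5,0],"slide":[-4,0,-145],"jaw":10},
  {"dr":[0,-2.5,0],"slide":[-4,0,-180],"jaw":10},
  {"dr":[0,-3,0],"slide":[-4,0,-215],"jaw":10},
  {"dr":[0,-3,0],"slide":[-4,0,-215],"jaw":10},
])

```text
clock: 20.85
position: [618.9, 153.1, 233.0]
ee_rot: [0.316, 0.949, 0.002, 0.003]
contact_force: [0.1, -0.2, 0.4]
gripper_width: 10.0
grasp_force: 0.0
```

```bash
python3 - <<'E'
from h import *
np.set_printoptions(precision=1,suppress=True)
s=arm.read_state();w=optics.get_image("wrist");print(s['position'],s['contact_force'])
for n,c,phi in(("cran",(488,250.7),-37),):
    for th in(45,17,-36,-86):
        a=np.radians(th);print(n,th,[px(pol(c,phi,53+k*np.cos(a),98+k*np.sin(a)),"wrist",s) for k in(0,34,56)])
g=w.mean(2)
print([(y,int(g[y,312:330].min()),int(g[y,312:330].mean())) for y in range(70,150,4)])
# scene/top: moved things, before vs after
for n in("top","scene"):
    a=cv2.imread(f"pics/{n}0.png");b=optics.get_image(n);cv2.imwrite(f"pics/{n}9.png",b)
    for nm,P,r in(("apr",(554,-12.5,105),22),("cran",(488,250.7,105),22),("empty",(516,-248,105),24),("raisin",(730,128,60),14),("bowl",(412,113,30),16),("spoon",(740,-69,10),26)):
        x,y=px(P,n).astype(int)
        t=a[y-r:y+r,x-r:x+r];S=b[y-r-10:y+r+10,x-r-10:x+r+10]
        _,v,_,l=cv2.minMaxLoc(cv2.matchTemplate(S,t,cv2.TM_CCOEFF_NORMED));print(n,nm,round(v,3),l[0]-10,l[1]-10)
E
```

```text
[618.9 153.1 233. ] [ 0.1 -0.2  0.4]
cran 45 [array([319.7,  58.2]), array([319.7,  85.1]), array([319.7, 104.4])]
cran 17 [array([319.7,  58.2]), array([319.7,  96.3]), array([319.6, 121.1])]
cran -36 [array([319.7,  58.2]), array([319.6,  91.8]), array([319.6, 110.8])]
cran -86 [array([319.7,  58.2]), array([319.6,  65.7]), array([319.6,  69.8])]
[(70, 109, 111), (74, 217, 219), (78, 217, 218), (82, 218, 219), (86, 219, 220), (90, 219, 220), (94, 220, 221), (98, 220, 221), (102, 221, 222), (106, 221, 222), (110, 221, 222), (114, 222, 223), (118, 222, 223), (122, 222, 223), (126, 222, 223), (130, 222, 223), (134, 223, 223), (138, 223, 223), (142, 222, 223), (146, 223, 223)]
top apr 0.959 0 0
top cran 0.713 0 0
top empty 0.848 0 0
top raisin 0.538 1 0
top bowl 0.999 0 0
top spoon 0.999 0 0
scene apr 0.948 0 0
scene cran 0.884 0 0
scene empty 0.935 0 0
scene raisin 1.0 0 0
scene bowl 0.999 0 0
scene spoon 0.999 0 0
```

```bash
python3 - <<'E'
from h import *
a=cv2.imread("pics/top0.png").astype(int);b=cv2.imread("pics/top9.png").astype(int)
for n,c,phi in(("apr",(554,-12.5),-30),("cran",(488,250.7),-37)):
    for th in(60,17,-36,-86):
        t=np.radians(th);x,y=px(pol(c,phi,53+45*np.cos(t),98+45*np.sin(t)),"top").round().astype(int)
        print(n,th,(x,y),a[y-1:y+2,x-1:x+2].reshape(-1,3).mean(0).astype(int),b[y-1:y+2,x-1:x+2].reshape(-1,3).mean(0).astype(int))
arm.job_done()
E
```

```text
apr 60 (np.int64(341), np.int64(144)) [94 95 96] [ 85 119 148]
apr 17 (np.int64(345), np.int64(139)) [ 54  80 116] [ 56  83 120]
apr -36 (np.int64(343), np.int64(143)) [91 93 98] [ 75 101 128]
apr -86 (np.int64(337), np.int64(153)) [ 94 101 110] [105 110 116]
cran 60 (np.int64(257), np.int64(166)) [111 111 110] [175 179 180]
cran 17 (np.int64(262), np.int64(162)) [170 174 175] [175 180 180]
cran -36 (np.int64(263), np.int64(165)) [170 174 175] [175 179 180]
cran -86 (np.int64(257), np.int64(174)) [122 123 123] [130 132 133]
the job is handed in; nothing more can be done
```

The job is handed in: by the camera measurements the apricot and cranberry clips are both snapped flat, no jar, bowl or spoon shows any movement, and I never reached for the empty jar or its clip.

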